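Find the loose screw cap and mark its jar

TASK

One of the three jars on the rack has a loose screw cap; the other two are tight, and all look alike. Find it by gripping caps and twisting them gently clockwise, screw the loose one down until it stops firmly without forcing any cap that holds, then slide the black pointer along its rail until it points at that jar. Leave the things round the rack where they are.

Things in the scene. Friction and masses are not known exactly. Their poses are not given: they have to be found in the camera images.
- rack: Fixed plate 130 x 270 x 10 mm on the worktop. Origin on the worktop under its middle; x away from the robot, y to the left along the rail, z up. Three equal cream jars are fixed to it at x = +30 mm, y = +80, 0, -80 mm; the pointer's rail is at x = -50 mm. Exactly one jar, a different one each time, has a loose cap, 0.3 to 0.7 rad short of home.
- cap_left (a point): Centre of the left jar's white ribbed screw cap (rack y = +80 mm), on its upright axis 55 mm above the worktop; it does not turn with the cap. Cap: cylinder of 43 mm diameter, 20 mm high, top 65 mm above the worktop; the jar below is 38 mm across, so fingertips may pass beside it. Clockwise seen from above is tightening.
- cap_middle (a point): The same point of the middle jar's cap (rack y = 0). The loose cap turns with about 0.06 N m of drag and, turned clockwise, stops firmly when home; a cap within 0.1 rad of home counts. Do not unscrew it: its thread ends 1.2 rad from home.
- cap_right (a point): The same point of the right jar's cap (rack y = -80 mm). A tight cap, and the loose one once home, holds: it gives only springily on its rubber liner, with 4 N m per rad, and springs back. Twisting a holding cap by more than 0.2 rad (0.8 N m) damages it; 0.3 N m (0.075 rad) is enough to tell that it holds, and to seat the loose one.
- pointer_grip (a point): Middle of the pointer's upright black fin, 14 mm thick along the rail (rack y), 22 mm deep; this point is 55 mm and the fin's top 67 mm above the worktop. It stands on a carriage 28 mm long, its top 26 mm above the worktop. It slides along rack y with 1.5 N of friction and stays where it is left; it starts parked left of the left jar.
- pointer_aim (a point): The point 80 mm ahead of pointer_grip, at the line of the jar axes: it is on a jar's axis when the pointer points exactly at that jar.
- pointer (a joint): Travel of the pointer from the left end of its rail towards the right (rack -y), m, 0 to 0.244. The left, middle and right jars are at 0.042, 0.122 and 0.202.
- vial: Bystander: small stoppered vial, 32 mm across and 70 mm high, standing behind the jars. Origin under its centre.
- tape: Bystander: roll of tape, 67 mm across and 19 mm high, lying behind the jars. Origin under its centre.

How it is judged:
By the outcome, as a careful person would: the job done as asked, in the order asked, and still so for the second after the job is handed in, with the robot touching nothing.
It also fails if it takes over 64 s, if anything falls off the work surface, if the arm or the gripper's body presses on something with over 40 N, if the wrist force passes 120 N, or if a joint passes its speed limit or range.

ROBOT

A 6-joint arm with a two-finger parallel gripper is mounted at the origin on a cart in front of the work surface, level with it; the furniture and walls round the work are solid. World frame = base frame: x ahead of the robot, y to its left, z up, the work surface at z = 0. Lengths are in m, angles in rad, forces in N, time in s.
With the tool pointing down it reaches from about 0.25 to 0.8 m from the base axis. Payload 8.5 kg.
Tool frame: the origin (TCP) lies on the centre line of the jaws, within the pads' length; the fingertips stand 19 mm ahead of it and the grasp point (between the pads) is the TCP; z points along the fingers, y is the line along which they close (so a half turn about z gives the same grasp; the last joint's range is limited). The gripper opens to 85 mm and grips with 20 to 120 N. Pads are 22 mm wide; open, the fingers measure 114 mm over their backs; the gripper's body (76 mm by 85 mm) begins 54 mm behind the grasp point. The pads swing forward as they close: fully open they stand 13 mm farther back than shut.
Start: joints at [1.194, 0.238, -0.013, 1.319, 0, 1.571], TCP at [0.193, 0.488, 0.25] pointing down, gripper open.
Joint ranges: [-2.66, 2.66], [-1.03, 1.9], [-1.14, 1.46], [-1.82, 2.27], [-1.45, 1.34], [-3.14, 3.14]. Speed limits (rad/s): [2.22, 2.22, 2.79, 3.14, 3.14, 3.14].

INTERFACE

Orientations are given as a unit quaternion [w, x, y, z].
In Python, from plant import robot gives the robot as it stands.
- The arm moves only by the tool servo_tool, never from a script. Its argument "moves" is a list of rows, each a list of 2 entries, a list of its own where there are three numbers: the shift along the tool's x, y, z in m, then the turn, a rotation vector about the tool's x, y, z in rad. A call has 1 to 10 rows; each row shifts and turns the commanded pose from where the row before left it, along the tool's axes as they then stand; what a row does not reach is not made up. A row lasts 1/12 s, in which the tool goes at most 41.7 mm and 7.16 degrees, less where a joint would pass 70% of its speed; a pose out of reach is approached as far as the arm can. A call is refused whole if a number of a shift passes 0.0417 or a number of a turn 0.125, either way. A call with a gripper value outside its range is refused whole. "hand" is the opening in per cent of the stroke, from 0 (shut) to 100 (fully open), set as the call begins (left out, the last holds). The fingers move at their own pace and stop on an object; the grip force is fixed at half the most. Time passes only in rows, so rows that do not move let the fingers close. It gives the time, the measured TCP pose, the force, the opening and the grip force at its end, in the units of the state.
- robot.get_obs(): the state, without advancing time (a new reading comes with each control period).
- robot.get_image(name): name is "scene" or "side" or "wrist"; returns a dict with "image" (384x512x3 uint8, red, green, blue), "depth" (384x512 float32, m along the optical axis (not along the pixel's ray), 0 where there is no reading), "fov_y" (degrees; the focal length in pixels is half the picture's height over the tangent of half this angle, whatever the lens; pixels are square), "cx", "cy" (the principal point, pixels), "R" (3x3) and "t" (3): a world point X has camera coordinates R X + t. Camera axes: x right, y down, z forward; pixel columns grow to the right and rows downward; lengths in m; the calibration is good to about 2 mm. A picture is of the moment at which its call begins.
- robot.hand_in(): hands the job in; it is judged then, once.
The state is a dict: "clock": time; "joints": joint angles; "joint_velocities": joint speeds; "tau": joint torques, N m; "eef_pos": TCP position; "eef_rot": TCP orientation; "force": force on the tool from outside, world axes, zero at the start; "wrist_torque": the same for the moment, N m; "width": finger opening in m; "gripper_force": force on a finger pad.
Only numpy, scipy, OpenCV 4.12 (cv2) and the standard library are available. Lean on these libraries where they do the work, as an engineer would, in place of code of your own. Each camera call takes 0.05 s, during which the arm holds its last target. There are 200 camera calls.

## Working session

There is one attempt and no reset: what is moved stays moved. The work goes in short steps, Python scripts to look and compute and a tool call to move; the robot and the scene stay as the last step left them, time stands still between calls to the robot, and variables do not carry over. Pictures are saved under pics/ and viewed, at most 10 in all, crops included, and the job is handed in when it is done.

Besides the shell and the picture viewer there is one more tool, called after "Emit:" by a JSON object that holds its "name" and its "arguments", one argument or row to a line. servo_tool: Moves the arm, as the interface text tells. Its arguments: {"type":"object","properties":{"moves":{"type":"array","items":{"type":"array"}},"hand":{"type":"number"}},"required":["moves"]}

```bash
ls; mkdir -p pics; cat > h.py <<'E'
import numpy as np, cv2
from plant import robot
def look(name, fn=None):
    d=robot.get_image(name)
    if fn: cv2.imwrite('pics/'+fn, d['image'][:,:,::-1])
    h=d['image'].shape[0]; f=h/2/np.tan(np.radians(d['fov_y'])/2)
    v,u=np.mgrid[:h,:d['image'].shape[1]]
    z=d['depth']; P=np.stack([(u-d['cx'])/f*z,(v-d['cy'])/f*z,z],-1)
    W=(P-d['t'])@d['R']   # R^T (P-t)
    W[z==0]=np.nan
    return d['image'],W,d
E
python3 - <<'E'
from h import *
np.set_printoptions(precision=4,suppress=True)
for n in ['scene','side']:
    im,W,d=look(n,n+'0.png'); np.savez('pics/'+n+'0.npz',im=im,W=W)
    print(n,d['t'],(-d['R'].T@d['t']))
print(robot.get_obs())
E
```

```text
pics
scene [0.6647 0.0572 0.8435] [0.0826 0.9922 0.4064]
side [ 0.6575 -0.0487  0.9792] [0.3007 0.9496 0.6336]
{'clock': 0.1, 'joints': array([ 1.194 ,  0.2388, -0.0142,  1.3192,  0.    ,  1.5708]), 'joint_velocities': array([ 0.0008, -0.0005,  0.0029,  0.002 ,  0.0011, -0.0002]), 'tau': array([  0.0004, -53.9725,  34.6996,   0.0135,   0.    ,   0.    ]), 'eef_pos': array([0.193 , 0.4879, 0.2497]), 'eef_rot': array([-0.0001,  0.1873,  0.9823, -0.0006]), 'force': array([ 0.6495,  0.7125, -0.0325]), 'wrist_torque': array([ 0.05  ,  0.0389, -0.0236]), 'gripper_force': 0.0, 'width': 0.08558116094565504}
```

View pics/scene0.png

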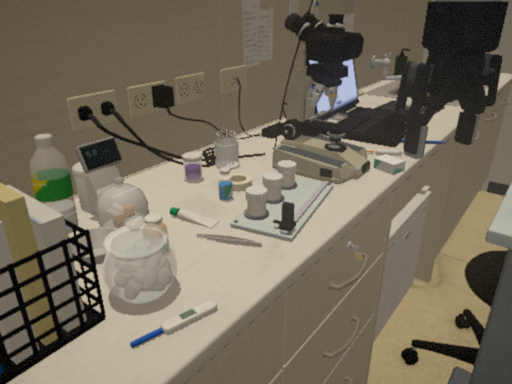

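View pics/side0.png

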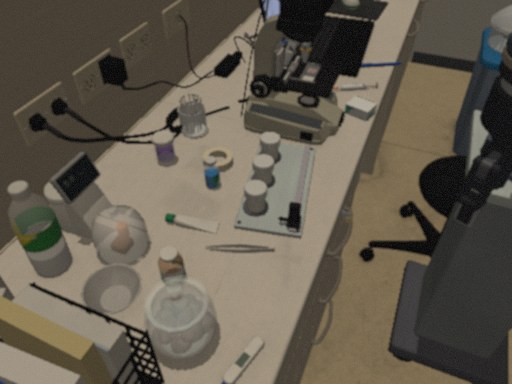

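The side view shows the caps at about (256,185), (263,161) and (270,140), the pointer at (293,214), the tape at (217,157), the blue vial at (211,177), and a bulky microscope just past the right jar. The scene view agrees with this.

```bash
cat > a.py <<'E'
from h import *
np.set_printoptions(precision=4,suppress=True)
for n,caps,p in [('side',[(256,185),(263,161),(270,140)],(293,212)),('scene',[(257,193),(272,181),(287,168)],(287,213))]:
    a=np.load('pics/%s0.npz'%n); im,W=a['im'],a['W']
    for u,v in caps:
        S=W[v-16:v+10,u-14:u+15].reshape(-1,3); 
        t=S[(abs(S[:,2]-.065)<.005)]
        x0,y0=(np.nanmin(t[:,:2],0)+np.nanmax(t[:,:2],0))/2
        print(n,len(t),np.median(t,0),x0,y0,np.ptp(t,0))
    S=W[p[1]-16:p[1]+16,p[0]-12:p[0]+12].reshape(-1,3); c=im[p[1]-16:p[1]+16,p[0]-12:p[0]+12].reshape(-1,3).max(1)
    t=S[(c<60)&(S[:,2]>.035)]; print('ptr',len(t),np.median(t,0),np.nanmin(t,0),np.nanmax(t,0))
    # plate
    m=(abs(W[...,2]-.010)<.004)&(im.max(2)>0); 
# height map round rack
S=np.concatenate([np.load('pics/%s0.npz'%n)['W'].reshape(-1,3) for n in('side','scene')]);S=S[np.isfinite(S[:,2])]
xs=np.arange(.1,.75,.02); ys=np.arange(.5,-.4,-.02)
print('x',(xs*100).round().astype(int))
for y in ys:
    r=[]
    for x in xs:
        k=(abs(S[:,0]-x)<.01)&(abs(S[:,1]-y)<.01); r.append('%3d'%(np.percentile(S[k,2],95)*1000) if k.sum()>2 else '  .')
    print('%5.2f'%y,' '.join(r))
E
python3 a.py
```

```text
side 298 [0.5327 0.3962 0.0654] 0.5333120995121376 0.37623309612183586 [0.0451 0.0819 0.0086]
side 270 [0.5477 0.3182 0.0654] 0.547595426507635 0.2954685163119017 [0.0426 0.0835 0.008 ]
side 231 [0.5629 0.2412 0.0653] 0.5636696684822001 0.2381764599968153 [0.0436 0.0445 0.008 ]
ptr 159 [0.447  0.4163 0.0564] [0.4374 0.4067 0.0355] [0.4568 0.4205 0.0692]
scene 256 [0.5353 0.3953 0.0657] 0.5400140736870118 0.37239439212417536 [0.0554 0.0901 0.0077]
scene 252 [0.5457 0.3226 0.0658] 0.5497121368659863 0.322989104225813 [0.0657 0.1446 0.0075]
scene 196 [0.5574 0.251  0.0661] 0.5584688016487118 0.2689741653647002 [0.0574 0.1096 0.0075]
ptr 154 [0.4455 0.4162 0.0515] [0.4376 0.4087 0.035 ] [0.456  0.4193 0.0682]
x [10 12 14 16 18 20 22 24 26 28 30 32 34 36 38 40 42 44 46 48 50 52 54 56
 58 60 62 64 66 68 70 72 74]
 0.50   .   .   . 402 353 401 438 452   .   .   .   .   .   .   1   1   2   2   2   2  10  10   9   8   2   2   2   8  13  16   2   2   2
 0.48   .   .   . 400 351   . 405 453   .   .   .   .   .   .   1   1   2   2  10  11  10  10   2   2   4   9  13  17  19  20   2   2   2
 0.46
[... 5672 characters left out ...]
-758 -757 -756 -757   1   9  11 -280   2  23  23  23  23  24  24  25  25  26   .  25   .  21 130
-0.32 -320 -319 -320 -321 -323 -326   .   . -754 -755 -755 -754 -754   8  10  10   1   0   1  23  25  24  25  24  23  24  25  24   .   .   .   . 128
-0.34 -320 -321 -321 -320 -324 -330 -755 -758 -756 -755 -756 -757 -756   5  -2   1   2   0   2  22  24  25  25  24  24  26  25  24   .   .   .   .  83
-0.36 -320 -321 -321 -323 -327 -757 -755 -755 -757 -754 -755 -756 -755 -755   2   2   2   0   1  23  24  24  25  24  24  26  25  24   .   .   .   .  97
-0.38 -320 -322 -324 -326 -757 -755 -755 -755 -755 -754 -756 -756 -755 -756   2   2   3   0   2  22  25  25  26  23  23  25  25  24   .   .   .   .  93
```

Emit:
{"name": "servo_tool", "arguments": {
  "moves": [
    [[-0.035,0.004,0.006],[0,0,0]],
    [[-0.035,0.004,0.006],[0,0,0]],
    [[-0.035,0.004,0.006],[0,0,0]],
    [[-0.035,0.004,0.006],[0,0,0]],
    [[-0.035,0.004,0.006],[0,0,0]],
    [[-0.035,0.004,0.006],[0,0,0]],
    [[-0.035,0.004,0.006],[0,0,0]],
    [[-0.035,0.004,0.006],[0,0,0]],
    [[-0.035,0.004,0.006],[0,0,0]],
    [[-0.035,0.004,0.006],[0,0,0]]
  ]
}}

```text
clock: 0.93
eef_pos: [0.5348, 0.3956, 0.1895]
eef_rot: [-0.0, 0.187, 0.982, -0.0]
force: [-0.5, 0.2, 1.0]
width: 0.085
gripper_force: 0.0
```

Emit:
{"name": "servo_tool", "arguments": {
  "moves": [
    [[0,0,0],[0,0,0.12]],
    [[0,0,0],[0,0,0.12]],
    [[0,0,0],[0,0,0.12]],
    [[0,0,0],[0,0,0.12]],
    [[0,0,0],[0,0,0.12]],
    [[0,0,0],[0,0,0.12]],
    [[0,0,0],[0,0,0]],
    [[0,0,0],[0,0,0]]
  ]
}}

```text
clock: 1.6
eef_pos: [0.5332, 0.3965, 0.1899]
eef_rot: [-0.0, 0.52, 0.854, -0.0]
force: [-0.5, -0.5, -0.1]
width: 0.0855
gripper_force: 0.0
```

```bash
python3 - <<'E'
from h import *
im,W,d=look('wrist','w1.png'); np.savez('pics/w1.npz',im=im,W=W)
print(d['R'],-d['R'].T@d['t']); o=robot.get_obs(); print(o['eef_pos'],o['eef_rot'],o['joints'],o['force'],o['wrist_torque'])
E
```

```text
[[ 8.87910795e-01  4.60015593e-01  2.70691865e-04]
 [ 4.42965537e-01 -8.55159620e-01  2.69227705e-01]
 [ 1.24080427e-01 -2.38930279e-01 -9.63076513e-01]] [0.50248157 0.45714801 0.31360797]
[0.53318378 0.39646989 0.18993032] [-1.27737136e-04  5.19469448e-01  8.54488950e-01 -3.34262562e-04] [ 6.39392023e-01  5.02968215e-01  2.36836350e-01  1.30537999e+00
 -1.44223025e-05  1.73185197e+00] [-0.10450357  0.33165129 -0.20048807] [0.02348059 0.00833277 0.02660087]
```

View pics/w1.png

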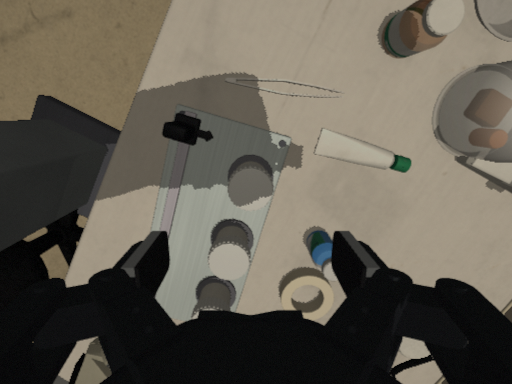

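The wrist view shows the left, middle and right caps at about (250,184), (229,262) and (213,300), the pointer at (185,127), the vial at (322,247) and the tape at (307,297). I'll refine from this cloud.

```bash
python3 - <<'E'
from h import *
np.set_printoptions(precision=4,suppress=True)
a=np.load('pics/w1.npz'); im,W=a['im'],a['W']
C=[]
for g in [(.533,.396),(.548,.318),(.563,.241)]:
    S=W[90:330,100:330].reshape(-1,3)
    for i in range(3):
        t=S[(abs(S[:,2]-.0655)<.004)&(np.hypot(S[:,0]-g[0],S[:,1]-g[1])<.03)]
        (x,y),r=cv2.minEnclosingCircle(t[:,:2].astype(np.float32)); 
    print(len(t),t.mean(0),x,y,r); C.append((x,y))
S=W[90:150,150:220].reshape(-1,3); t=S[(abs(S[:,2]-.067)<.004)]; 
print('fin',len(t),cv2.minAreaRect(t[:,:2].astype(np.float32)),t.mean(0))
t=S[(S[:,2]>.03)]; print(t.min(0),t.max(0))
# plate
S=W.reshape(-1,3);t=S[(abs(S[:,2]-.0105)<.002)&(abs(S[:,0]-.52)<.12)&(abs(S[:,1]-.32)<.18)]; print('plate',len(t),cv2.minAreaRect(t[:,:2].astype(np.float32)))
E
```

```text
1578 [0.5344 0.3948 0.0652] 0.5348864793777466 0.39383435249328613 0.022472165524959564
1279 [0.5498 0.3171 0.0652] 0.5504959225654602 0.31605640053749084 0.022411054000258446
143 [0.5541 0.2504 0.064 ] 0.5568596720695496 0.24618107080459595 0.01829802617430687
fin 384 ((0.4501376152038574, 0.4105692505836487), (0.022122420370578766, 0.014027995988726616), 10.80660343170166) [0.4506 0.4111 0.0666]
[0.4385 0.4022 0.0302] [0.4617 0.419  0.0686]
plate 12988 ((0.5345956087112427, 0.33713120222091675), (0.210666224360466, 0.3253980278968811), 0.059015996754169464)
```

Emit:
{"name": "servo_tool", "arguments": {
  "moves": [
    [[-0.002,0,0.027],[0,0,0]],
    [[0,0,0.027],[0,0,0]],
    [[0,0,0.027],[0,0,0]],
    [[0,0,0.027],[0,0,0]],
    [[0,0,0.027],[0,0,0]],
    [[0,0,0],[0,0,0]],
    [[0,0,0],[0,0,0]]
  ]
}}

```text
clock: 2.23
eef_pos: [0.5334, 0.3941, 0.0543]
eef_rot: [-0.001, 0.52, 0.854, -0.002]
force: [0.0, 0.3, 0.1]
width: 0.0853
gripper_force: 0.0
```

Emit:
{"name": "servo_tool", "arguments": {
  "moves": [
    [[0,0,0],[0,0,0]],
    [[0,0,0],[0,0,0]],
    [[0,0,0],[0,0,0]],
    [[0,0,0],[0,0,0]],
    [[0,0,0],[0,0,0]],
    [[0,0,0],[0,0,0]],
    [[0,0,0],[0,0,0]],
    [[0,0,0],[0,0,0]]
  ],
  "hand": 40
}}

```text
clock: 2.9
eef_pos: [0.5345, 0.395, 0.0573]
eef_rot: [0.0, 0.521, 0.853, 0.001]
force: [-2.1, -1.5, 8.4]
width: 0.0413
gripper_force: 59.8
```

```bash
cat > s.py <<'E'
from h import *
np.set_printoptions(precision=4,suppress=True)
o=robot.get_obs(); q=o['eef_rot']; print(o['clock'],o['eef_pos'],'yaw y %.4f'%(np.arctan2(q[2],q[1])*2-np.pi/2),'j6 %.4f'%o['joints'][5],o['force'],'T',o['wrist_torque'],o['width'],o['gripper_force'])
E
python3 s.py
```

```text
2.9 [0.5345 0.395  0.0573] yaw y 0.4743 j6 1.7329 [-2.0985 -1.4629  8.3805] T [-0.2824  0.4701 -0.0121] 0.04125296043399621 59.847148060798645
```

Emit:
{"name": "servo_tool", "arguments": {
  "moves": [
    [[0,0,0],[0,0,0.02]],
    [[0,0,0],[0,0,0.02]],
    [[0,0,0],[0,0,0.02]],
    [[0,0,0],[0,0,0]],
    [[0,0,0],[0,0,0]],
    [[0,0,0],[0,0,0]]
  ]
}}

```text
clock: 3.4
eef_pos: [0.5345, 0.3951, 0.0573]
eef_rot: [0.0, 0.547, 0.837, 0.001]
force: [-2.4, -1.7, 8.3]
width: 0.0414
gripper_force: 59.8
```

```bash
python3 s.py
```

```text
3.4 [0.5345 0.3951 0.0573] yaw y 0.4144 j6 1.7929 [-2.3554 -1.6545  8.2779] T [-0.2761  0.4314  0.0543] 0.0413792627890726 59.80095326900482
```

Torque rose by only 0.066 N m over 0.06 rad, against the 0.24 a holding cap would give, so the left cap is the loose one. I'll keep turning it.

Emit:
{"name": "servo_tool", "arguments": {
  "moves": [
    [[0,0,0],[0,0,0.03]],
    [[0,0,0],[0,0,0.03]],
    [[0,0,0],[0,0,0.03]],
    [[0,0,0],[0,0,0.03]],
    [[0,0,0],[0,0,0.03]],
    [[0,0,0],[0,0,0.03]],
    [[0,0,0],[0,0,0]],
    [[0,0,0],[0,0,0]]
  ]
}}

```text
clock: 4.07
eef_pos: [0.5347, 0.395, 0.0573]
eef_rot: [0.0, 0.62, 0.785, 0.001]
force: [-2.8, -1.7, 8.2]
width: 0.0416
gripper_force: 59.8
```

```bash
python3 s.py
```

```text
4.0667 [0.5347 0.395  0.0573] yaw y 0.2341 j6 1.9730 [-2.7762 -1.724   8.1688] T [-0.3432  0.2858  0.0104] 0.0416390992007013 59.75730299949646
```

Emit:
{"name": "servo_tool", "arguments": {
  "moves": [
    [[0,0,0],[0,0,0.02]],
    [[0,0,0],[0,0,0.02]],
    [[0,0,0],[0,0,0.02]],
    [[0,0,0],[0,0,0]],
    [[0,0,0],[0,0,0]]
  ]
}}

```text
clock: 4.48
eef_pos: [0.5347, 0.3951, 0.0573]
eef_rot: [0.0, 0.643, 0.766, 0.001]
force: [-3.0, -1.5, 7.6]
width: 0.0413
gripper_force: 59.7
```

```bash
python3 s.py
```

```text
4.4833 [0.5347 0.3951 0.0573] yaw y 0.1742 j6 2.0330 [-3.028  -1.4914  7.6266] T [-0.3421  0.2628  0.0806] 0.041309478126221134 59.74996626377106
```

Emit:
{"name": "servo_tool", "arguments": {
  "moves": [
    [[0,0,0],[0,0,0.02]],
    [[0,0,0],[0,0,0.02]],
    [[0,0,0],[0,0,0.02]],
    [[0,0,0],[0,0,0]],
    [[0,0,0],[0,0,0]]
  ]
}}

```text
clock: 4.9
eef_pos: [0.5348, 0.3951, 0.0573]
eef_rot: [0.0, 0.666, 0.746, 0.001]
force: [-2.5, -2.1, 6.8]
width: 0.0414
gripper_force: 59.7
```

```bash
python3 s.py
```

```text
4.9 [0.5348 0.3951 0.0573] yaw y 0.1142 j6 2.0930 [-2.5042 -2.1129  6.8187] T [-0.3514  0.2475 -0.0121] 0.04139756529785008 59.73861336708069
```

Emit:
{"name": "servo_tool", "arguments": {
  "moves": [
    [[0,0,0],[0,0,0.02]],
    [[0,0,0],[0,0,0.02]],
    [[0,0,0],[0,0,0.02]],
    [[0,0,0],[0,0,0]],
    [[0,0,0],[0,0,0]]
  ]
}}

```text
clock: 5.32
eef_pos: [0.5349, 0.3951, 0.0573]
eef_rot: [0.0, 0.688, 0.726, 0.001]
force: [-2.1, -2.0, 7.4]
width: 0.0414
gripper_force: 59.7
```

```bash
python3 s.py
```

```text
5.3167 [0.5349 0.3951 0.0573] yaw y 0.0542 j6 2.1530 [-2.0634 -1.9976  7.4225] T [-0.3831  0.1623  0.0273] 0.04144513812642983 59.73054885864258
```

Emit:
{"name": "servo_tool", "arguments": {
  "moves": [
    [[0,0,0],[0,0,0.02]],
    [[0,0,0],[0,0,0.02]],
    [[0,0,0],[0,0,0.02]],
    [[0,0,0],[0,0,0]],
    [[0,0,0],[0,0,0]]
  ]
}}

```text
clock: 5.73
eef_pos: [0.5349, 0.395, 0.0573]
eef_rot: [0.0, 0.709, 0.705, 0.001]
force: [-1.6, -1.2, 7.9]
width: 0.0415
gripper_force: 59.6
```

```bash
python3 s.py
```

```text
5.7333 [0.5349 0.395  0.0573] yaw y -0.0057 j6 2.2128 [-1.6445 -1.1825  7.8966] T [-0.3449  0.1187  0.1979] 0.04146838719864715 59.56180036067963
```

Emit:
{"name": "servo_tool", "arguments": {
  "moves": [
    [[0,0,0],[0,0,0.015]],
    [[0,0,0],[0,0,0.015]],
    [[0,0,0],[0,0,0]],
    [[0,0,0],[0,0,0]]
  ]
}}

```text
clock: 6.07
eef_pos: [0.5349, 0.395, 0.0573]
eef_rot: [0.0, 0.72, 0.694, 0.001]
force: [-2.3, -2.9, 6.8]
width: 0.0411
gripper_force: 59.6
```

```bash
python3 s.py
```

```text
6.0667 [0.5349 0.395  0.0573] yaw y -0.0355 j6 2.2426 [-2.2692 -2.8811  6.8106] T [-0.4703  0.0953  0.319 ] 0.04113546972993092 59.56064522266388
```

Torque climbed 0.12 N m over 0.03 rad, which is the 4 N m/rad liner, so the cap is seated at 0.32 N m. I'll unwind the spring, release and rise.

Emit:
{"name": "servo_tool", "arguments": {
  "moves": [
    [[0,0,0],[0,0,-0.02]],
    [[0,0,0],[0,0,-0.02]],
    [[0,0,0],[0,0,-0.02]],
    [[0,0,0],[0,0,0]],
    [[0,0,0],[0,0,0]]
  ]
}}

```text
clock: 6.48
eef_pos: [0.5348, 0.3951, 0.0573]
eef_rot: [0.0, 0.698, 0.716, 0.001]
force: [-1.8, -2.2, 7.8]
width: 0.0411
gripper_force: 59.6
```

```bash
python3 s.py
```

```text
6.4833 [0.5348 0.3951 0.0573] yaw y 0.0244 j6 2.1827 [-1.8061 -2.1864  7.8118] T [-0.3444  0.1006  0.0593] 0.04105145094355033 59.57528471946716
```

Emit:
{"name": "servo_tool", "arguments": {
  "moves": [
    [[0,0,0],[0,0,0]],
    [[0,0,0],[0,0,0]],
    [[0,0,0],[0,0,0]],
    [[0,0,0],[0,0,0]],
    [[0,0,0],[0,0,0]],
    [[0,0,0],[0,0,0]],
    [[0,0,-0.01],[0,0,0]],
    [[0,0,-0.03],[0,0,0]],
    [[0,0,-0.03],[0,0,0]],
    [[0,0,-0.03],[0,0,0]]
  ],
  "hand": 100
}}

```text
clock: 7.32
eef_pos: [0.534, 0.3946, 0.1569]
eef_rot: [-0.0, 0.699, 0.716, -0.0]
force: [0.3, 0.2, -0.9]
width: 0.0856
gripper_force: 0.0
```

Emit:
{"name": "servo_tool", "arguments": {
  "moves": [
    [[0.006,-0.028,0],[0,0,0]],
    [[0.006,-0.028,0],[0,0,0]],
    [[0.006,-0.028,0],[0,0,0]],
    [[0,0,0],[0,0,-0.12]],
    [[0,0,0],[0,0,-0.12]],
    [[0,0,0],[0,0,-0.12]],
    [[0,0,0],[0,0,-0.12]],
    [[0,0,0],[0,0,-0.12]],
    [[0,0,0],[0,0,-0.12]],
    [[0,0,0],[0,0,-0.12]]
  ]
}}

```text
clock: 8.15
eef_pos: [0.4499, 0.4108, 0.1561]
eef_rot: [0.0, 0.343, 0.939, 0.0]
force: [0.0, -0.1, 0.6]
width: 0.0851
gripper_force: 0.0
```

Emit:
{"name": "servo_tool", "arguments": {
  "moves": [
    [[0,0,0],[0,0,-0.12]],
    [[0,0,0],[0,0,-0.12]],
    [[0,0,0],[0,0,-0.12]],
    [[0,0,0],[0,0,-0.12]],
    [[0,0,0],[0,0,-0.12]],
    [[0,0,0],[0,0,-0.12]],
    [[0,0,0],[0,0,-0.12]],
    [[0,0,0],[0,0,0]],
    [[0,0,0],[0,0,0]]
  ]
}}

```text
clock: 8.9
eef_pos: [0.4499, 0.4108, 0.1559]
eef_rot: [0.0, -0.065, 0.998, 0.0]
force: [-0.7, 0.3, -0.5]
width: 0.0853
gripper_force: 0.0
```

```bash
python3 s.py; python3 - <<'E'
from h import *
look('wrist','w2.png')
im,W,d=look('side','side1.png'); S=W[190:240,270:315].reshape(-1,3); t=S[abs(S[:,2]-.067)<.004]
print('fin',len(t),t.mean(0) if len(t) else '')
E
```

```text
8.9 [0.4499 0.4108 0.1559] yaw y 1.7002 j6 0.6106 [-0.7195  0.2601 -0.5022] T [-0.0128  0.0108 -0.0063] 0.0852632502416643 0.0
fin 78 [0.4475494  0.41237426 0.06653471]
```

View pics/w2.png

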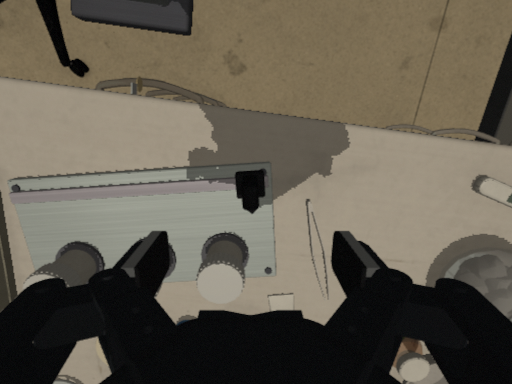

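The wrist view shows the fin at (250,185), midway between the fingers, with the caps clear of them. Descending and gripping.

Emit:
{"name": "servo_tool", "arguments": {
  "moves": [
    [[0,0,0.02],[0,0,-0.06]],
    [[0,0,0.026],[0,0,0]],
    [[0,0,0.026],[0,0,0]],
    [[0,0,0.025],[0,0,0]],
    [[0,0,0],[0,0,0]],
    [[0,0,0],[0,0,0]]
  ]
}}

```text
clock: 9.5
eef_pos: [0.4492, 0.4101, 0.0577]
eef_rot: [-0.001, -0.096, 0.995, -0.001]
force: [0.6, 0.9, 1.3]
width: 0.0849
gripper_force: 0.0
```

Emit:
{"name": "servo_tool", "arguments": {
  "moves": [
    [[0,0,0],[0,0,0]],
    [[0,0,0],[0,0,0]],
    [[0,0,0],[0,0,0]],
    [[0,0,0],[0,0,0]],
    [[0,0,0],[0,0,0]],
    [[0,0,0],[0,0,0]],
    [[0,0,0],[0,0,0]],
    [[0,0,0],[0,0,0]],
    [[0,0,0],[0,0,0]],
    [[0,0,0],[0,0,0]]
  ],
  "hand": 5
}}

```text
clock: 10.33
eef_pos: [0.45, 0.4109, 0.059]
eef_rot: [0.0, -0.096, 0.995, 0.0]
force: [-1.7, -1.5, 6.3]
width: 0.013
gripper_force: 58.5
```

```bash
python3 s.py; python3 - <<'E'
import numpy as np
from plant import robot
o=robot.get_obs();p=o['eef_pos'][:2];q=o['eef_rot'];a=np.arctan2(q[2],q[1])*2-np.pi/2
for th in(.19,.196):
  t=np.array([.5346,.395])-.08*np.array([np.cos(th),np.sin(th)]); d=t-p
  print(t,d,'tool x,y',d@[-np.sin(a),np.cos(a)],d@[np.cos(a),np.sin(a)])
E
```

```text
10.3333 [0.45   0.4109 0.059 ] yaw y 1.7641 j6 0.5468 [-1.7094 -1.5425  6.3269] T [-0.1628  0.2393  0.0917] 0.012973405615568624 58.49874258041382
[0.45603966 0.37989129] [ 0.00604619 -0.03104346] tool x,y 2.9845471913722255e-05 -0.0316267625495098
[0.45613173 0.3794202 ] [ 0.00613825 -0.03151455] tool x,y 2.9989853649435536e-05 -0.032106761807795405
```

Emit:
{"name": "servo_tool", "arguments": {
  "moves": [
    [[0,-0.008,0],[0,0,0]],
    [[0,-0.008,0],[0,0,0]],
    [[0,-0.008,0],[0,0,0]],
    [[0,-0.008,0],[0,0,0]],
    [[0,0,0],[0,0,0]],
    [[0,0,0],[0,0,0]],
    [[0,0,0],[0,0,0]]
  ]
}}

```text
clock: 10.92
eef_pos: [0.4563, 0.3792, 0.0589]
eef_rot: [0.0, -0.096, 0.995, 0.0]
force: [-1.2, -2.8, 6.3]
width: 0.013
gripper_force: 58.9
```

Emit:
{"name": "servo_tool", "arguments": {
  "moves": [
    [[0,0,0],[0,0,0]],
    [[0,0,0],[0,0,0]],
    [[0,0,0],[0,0,0]],
    [[0,0,0],[0,0,0]],
    [[0,0,0],[0,0,0]],
    [[0,0,0],[0,0,0]],
    [[0,0,0],[0,0,0]],
    [[0,0,-0.02],[0,0,0]],
    [[0,0,-0.03],[0,0,0]],
    [[0,0,-0.03],[0,0,0]]
  ],
  "hand": 100
}}

```text
clock: 11.75
eef_pos: [0.4553, 0.3788, 0.1384]
eef_rot: [-0.001, -0.096, 0.995, -0.001]
force: [0.6, -0.1, -0.3]
width: 0.0853
gripper_force: 0.0
```

Emit:
{"name": "servo_tool", "arguments": {
  "moves": [
    [[0,0.03,-0.03],[0,0,0]],
    [[0,0.03,-0.02],[0,0,0]],
    [[0,0.03,0],[0,0,0]],
    [[0,0.03,0],[0,0,0]],
    [[0,0,0],[0,0,0]],
    [[0,0,0],[0,0,0]]
  ]
}}

```text
clock: 12.25
eef_pos: [0.4323, 0.4978, 0.1871]
eef_rot: [-0.0, -0.098, 0.995, -0.0]
force: [-0.5, 0.0, -0.6]
width: 0.0854
gripper_force: 0.0
```

```bash
python3 s.py; python3 - <<'E'
from h import *
np.set_printoptions(precision=4,suppress=True)
for n in('wrist','side'):
    im,W,d=look(n,n+'2.png'); S=W.reshape(-1,3); 
    for nm,g in [('L',(.5346,.395)),('M',(.55,.317)),('R',(.565,.239))]:
        t=S[(abs(S[:,2]-.0655)<.004)&(np.hypot(S[:,0]-g[0],S[:,1]-g[1])<.03)]
        if len(t)>20: print(n,nm,len(t),t.mean(0),cv2.minEnclosingCircle(t[:,:2].astype(np.float32)))
    t=S[(abs(S[:,2]-.0655)<.005)&(np.hypot(S[:,0]-.456,S[:,1]-.38)<.025)]
    print(n,'fin',len(t),t.mean(0),cv2.minAreaRect(t[:,:2].astype(np.float32)))
E
```

```text
12.25 [0.4323 0.4978 0.1871] yaw y 1.7663 j6 0.6602 [-0.503   0.0424 -0.5746] T [-0.0653 -0.0318  0.0331] 0.08538602517782598 0.0
wrist L 263 [0.5254 0.3819 0.0651] ((0.5270265340805054, 0.3838980793952942), 0.017885809764266014)
wrist M 1296 [0.5482 0.3168 0.0653] ((0.5502907037734985, 0.31589534878730774), 0.022624853998422623)
wrist fin 379 [0.4555 0.3804 0.0662] ((0.4562108814716339, 0.3794422447681427), (0.02133219502866268, 0.013884201645851135), 11.977801322937012)
side L 305 [0.5321 0.3961 0.0653] ((0.5326157808303833, 0.39405131340026855), 0.022913238033652306)
side M 257 [0.5475 0.3177 0.0652] ((0.5487719178199768, 0.31554144620895386), 0.02310515008866787)
side R 165 [0.5657 0.2432 0.0652] ((0.5639543533325195, 0.23752596974372864), 0.022881310433149338)
side fin 35 [0.4476 0.3805 0.066 ] ((0.4480971395969391, 0.37922951579093933), (0.009774667210876942, 0.013864283449947834), 3.5275440216064453)
```

View pics/side2.png

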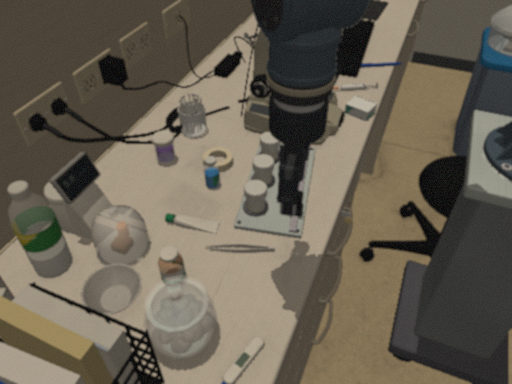

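The side view shows the vial (211,177), tape (217,157) and caps unmoved. The fin measures (0.4562, 0.3794) against a target of (0.4560, 0.3797), and the robot is clear of everything.

```bash
python3 -c "
from plant import robot
print(robot.hand_in())"
```

```text
the job is handed in; nothing more can be done
None
```

The left jar had the loose cap: I screwed it down to a firm stop (about 0.32 N m), slid the pointer to within about 0.5 mm of that jar, left the other caps and bystanders untouched, and handed in at about 12 s.

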